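Feed a box-section offcut into the empty gravity chute

ROBOT

A 6-joint arm with a two-finger parallel gripper is mounted at the origin on a cart in front of the work surface, level with it; the furniture and walls round the work are solid. World frame = base frame: x ahead of the robot, y to its left, z up, the work surface at z = 0. Lengths are in m, angles in degrees, forces in N, time in s.
With the tool pointing down it reaches from about 0.425 to 0.925 m from the base axis. Payload 12.5 kg.
Tool frame: the origin (TCP) lies between the finger pads; the fingertips stand 17 mm ahead of it and the grasp point (between the pads) lies 2 mm behind it; y points along the fingers, x is the direction in which the jaws open and shut, and the axes are right-handed (so a half turn about y gives the same grasp; the last joint's range is limited). The gripper opens to 85 mm and grips with 20 to 120 N. Pads are 22 mm wide; open, the fingers measure 114 mm over their backs; the gripper's body (76 mm by 85 mm) begins 54 mm behind the grasp point. The pads swing forward as they close: fully open they stand 13 mm farther back than shut.
Start: joints at [69.408, 28.126, 89.318, -0, 62.55, -6.05], TCP at [0.157, 0.605, 0.248] pointing down, gripper open.
Joint ranges: [-177.58, 177.58], [-47.91, 125.51], [2.72, 160], [-65.01, 245.01], [3.68, 167.84], [-153.87, 153.87]. Speed limits (degrees/s): [127.2, 127.2, 159.86, 180, 180, 180].

INTERFACE

Orientations are given as a 3x3 rotation matrix whose columns are the frame's x, y, z axes.
In Python, from cell import get_state, grab_frame, job_done, trace gives the robot as it stands. The module is installed in compiled form; this text tells all that it offers.
- The arm moves only by the tool drive_tool, never from a script. Its argument "targets" is a list of rows, each an object of numbers: "x", "y", "z": the shift along the tool's x, y, z in m; "turn": the turn about the tool's y in rad. A call has 1 to 8 rows; each row shifts and turns the commanded pose from where the row before left it, along the tool's axes as they then stand; what a row does not reach is not made up. A row lasts 1/8 s, in which the tool goes at most 62.5 mm and 10.7 degrees, less where a joint would pass 70% of its speed; a pose out of reach is approached as far as the arm can. A call is refused whole if a number of a shift passes 0.0625 or a number of a turn 0.188, either way. A call with a gripper value outside its range is refused whole. "fingers" is the finger opening in m, from 0 to 0.0854, set as the call begins (left out, the last holds). The fingers move at their own pace and stop on an object; "force" is the grip in N (left out, the last holds). Time passes only in rows, so rows that do not move let the fingers close. It gives the time, the measured TCP pose, the force and the opening at its end, in the units of the state.
- get_state(): the state, without advancing time (a new reading comes with each control period).
- grab_frame(name): name is "side" or "top" or "wrist"; returns a dict with "frame" (400x640x3 uint8, red, green, blue), "mtx" (3x3 intrinsics, pixels), "k1" (the pictures are not rectified: a ray, as slopes to the right and down, at radius r is drawn at 1 + k1 r^2 times it, then the intrinsics apply), "R" (3x3) and "t" (3): a world point X has camera coordinates R X + t. Camera axes: x right, y down, z forward; pixel columns grow to the right and rows downward; lengths in m; the calibration is good to about 2 mm. A picture is of the moment at which its call begins. There is no depth.
- job_done(): hands the job in, once; it reports no verdict.
Trained networks look in the newest picture that a camera, given by its name, has taken for a name from the list of things; names that differ only in an ending like _2 or _b are one class to them, and where a whole thing is asked for, a point or a joint stands for the part that bears it (a point fixed in the world has none). Each returns a list of dicts, best first, with "p" (0 to 1); they miss things now and then, are a little off and sometimes report something else, mostly with a low value. They report only what shows in the picture. A call takes as long as a camera call. They do not tell look-alikes from the thing itself.
- trace(camera, query): "region" (400x640 bool, what is visible of it) and "position" ([column, row] in pixels, amid what is visible of it).
The state is a dict: "t": time; "joint_positions": joint angles; "qvel": joint speeds; "effort": joint torques, N m; "tool_pos": TCP position; "ee_rot": TCP orientation; "ft_force": force on the tool from outside, world axes, zero at the start; "wrist_torque": the same for the moment, N m; "finger_gap": opening from 0.0 (shut) to 1.0 (fully open).
Only numpy, scipy, OpenCV 4.12 (cv2) and the standard library are available. Lean on these libraries where they do the work, as an engineer would, in place of code of your own. Each camera call takes 0.05 s, during which the arm holds its last target.

TASK

Lay the offcut of box section that stands on end gently down on the bench (do not let it topple) and let go of it, then take it again from above. Set it down lengthwise on the upper half of the sloping slide of the empty chute and release it there, so that it slides down by itself between the side rails until it lies against the stop at the bottom. Do not push it down, do not drop it from above, and leave the stored offcut, the angle bracket and the steel collar alone.

Things in the scene. Friction and masses are not known exactly. Their poses are not given: they have to be found in the camera images.
- offcut_mid (a point): Centre of the loose offcut of dark steel box section (hollow rectangular bar, 40 x 30 x 110 mm, about 0.28 kg) to be fed. Axes: y along the 110 mm length, x across the 40 mm width, z across the 30 mm thickness. At the start it stands on end on the bench, to the right of the chutes, centre 55 mm up, nothing close round it.
- empty_chute_deck: Slide of the chute to be loaded: the one without an offcut, of two alike fixed to the bench side by side (they swap places). Origin: centre of its flat grey surface, 76 mm above the bench. x points up the slope (18 degrees, high end away from the robot), y across, z square to it, upward. 300 mm long, 76 mm wide, slick: a steel part let go on it slides down unaided.
- empty_chute_load (a point): Point on the surface of that slide's upper half, 90 mm up the slope from its centre: a good place for the centre of an offcut. Side rails 14 mm high, 50 mm clear between them, run from the low end to 35 mm above the slide's centre and flare outward to 65 mm above it; higher up there are no rails, so fingers have room.
- empty_chute_stop (a point): Foot of the stop's inner face on that slide's surface, 150 mm down the slope from its centre. The stop is a plate 24 mm high across the low end; an offcut lying lengthwise against it has its centre 55 mm up the slope from here.
- used_chute_deck: Slide of the other, like chute, which already holds the stored offcut. Same origin, axes and sizes.
- stored_mid (a point): Centre of the stored offcut, a like piece of box section 40 x 30 x 110 mm that lies against the stop of the used chute; to be left alone.
- bracket: Bystander: L-shaped piece of aluminium angle, 40 x 60 mm on the bench and 50 mm high; origin at the centre of its underside.
- collar: Bystander: grey steel collar (short bushing) lying flat on the bench, 42 mm across, 14 mm high; origin at the centre of its underside.
There are look-alikes about, which are no part of the job. What is shaped like the part that bears offcut_mid but blue, purple or red is not meant.

How it is judged:
By the outcome, as a careful person would: the job done as asked, in the order asked, and still so for the second after the job is handed in, with the robot touching nothing.
It also fails if it takes over 54 s, if anything falls off the work surface, if the arm or the gripper's body presses on something with over 40 N, if the wrist force passes 120 N, or if a joint passes its speed limit or range.

## Working session

There is one attempt and no reset: what is moved stays moved. The work goes in short steps, Python scripts to look and compute and a tool call to move; the robot and the scene stay as the last step left them, time stands still between calls to the robot, and variables do not carry over. Pictures are saved under pics/ and viewed, and the job is handed in when it is done.

Besides the shell and the picture viewer there is one more tool, called after "Call:" as name([rows], argument=value, ...), one row to a line, values as JSON. drive_tool: Moves the arm, as the interface text tells. Its arguments: {"type":"object","properties":{"targets":{"type":"array"},"fingers":{"type":"number"},"force":{"type":"number"}},"required":["targets"]}

```bash
mkdir -p pics
python3 - <<'E'
from cell import *
import cv2, numpy as np
s=get_state(); print({k:np.round(v,3).tolist() for k,v in s.items()})
for n in ["side","top"]:
    f=grab_frame(n); cv2.imwrite(f"pics/{n}0.png",f["frame"][:,:,::-1]); print(n,np.round(f["mtx"],1).tolist(),f["k1"],np.round(f["R"],4).tolist(),np.round(f["t"],4).tolist())
    for q in ["offcut_mid","empty_chute_deck","empty_chute_load","empty_chute_stop","used_chute_deck","stored_mid","bracket","collar"]:
        print(n,q,[(np.round(d["position"],1).tolist(),round(float(d["p"]),2),int(d["region"].sum())) for d in trace(n,q)][:5])
E
```

```text
{'t': 0.0, 'joint_positions': [69.409, 28.165, 89.351, -0.0, 62.548, -6.051], 'qvel': [0.064, -0.018, 0.022, -0.048, 0.069, -0.086], 'effort': [0.001, -61.846, -26.159, -0.0, 0.004, -0.0], 'tool_pos': [0.157, 0.605, 0.248], 'ee_rot': [[0.251, -0.0, -0.968], [0.968, -0.001, 0.251], [-0.001, -1.0, 0.0]], 'ft_force': [0.048, 0.628, 0.015], 'wrist_torque': [-0.037, 0.033, -0.003], 'finger_gap': 1.001}
side [[435.8, 0.0, 318.9], [0.0, 435.8, 201.7], [0.0, 0.0, 1.0]] -0.06519003636018841 [[0.9999, 0.0165, 0.0044], [0.0112, -0.4365, -0.8996], [-0.0129, 0.8995, -0.4367]] [-0.5977, 0.0934, 1.1161]
side offcut_mid [([237.7, 252.7], 0.85, 1086), ([257.8, 224.4], 0.76, 651), ([347.8, 270.8], 0.66, 1028), ([310.4, 251.7], 0.62, 1124)]
side empty_chute_deck []
side empty_chute_load [([309.3, 201.5], 0.93, 1701)]
side empty_chute_stop [([311.4, 197.5], 0.72, 1862)]
side used_chute_deck [([313.6, 171.0], 0.64, 1084), ([309.7, 201.0], 0.39, 1815)]
side stored_mid [([279.2, 176.9], 0.58, 357), ([306.6, 197.4], 0.45, 1833)]
side bracket [([378.7, 256.7], 0.54, 225)]
side collar [([388.6, 303.8], 0.78, 306)]
top [[462.0, 0.0, 321.0], [0.0, 462.0, 200.0], [0.0, 0.0, 1.0]] -0.031254460101029474 [[0.0045, -1.0, 0.0046], [-0.9957, -0.0049, -0.0922], [0.0922, -0.0042, -0.9957]] [-0.0032, 0.6092, 1.1154]
top offcut_mid [([385.4, 272.8], 0.75, 302), ([348.4, 268.6], 0.6, 175), ([407.6, 175.8], 0.59, 387), ([378.5, 214.6], 0.52, 265)]
top empty_chute_deck [([289.5, 217.0], 0.71, 4099)]
top empty_chute_load [([288.3, 214.7], 0.73, 4131)]
top empty_chute_stop [([290.0, 217.8], 0.9, 4212)]
top used_chute_deck [([199.9, 200.2], 0.68, 3110)]
top stored_mid [([205.9, 251.5], 0.84, 954)]
top bracket [([345.1, 145.0], 0.81, 454)]
top collar [([421.2, 144.0], 0.6, 235)]
```

View pics/side0.png

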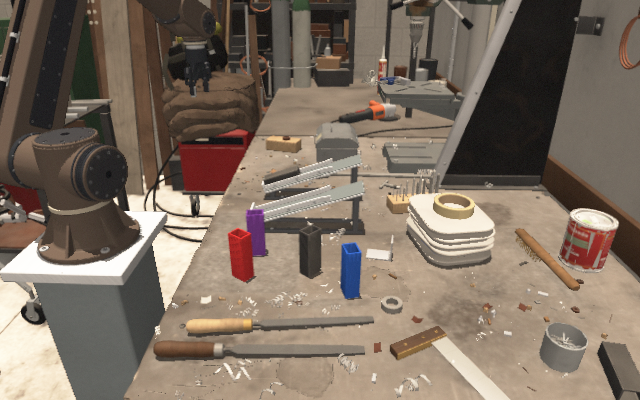

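View pics/top0.png

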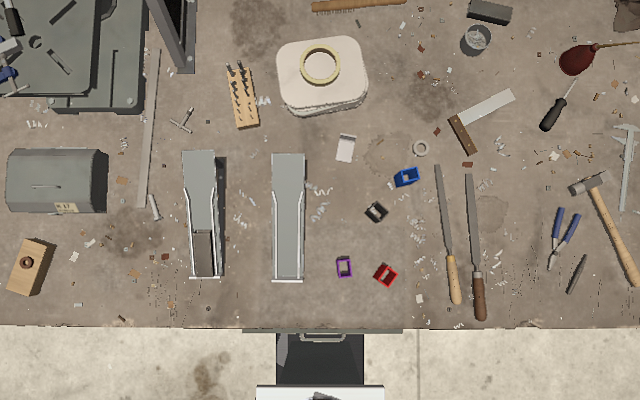

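Run:
```python
import cv2
a=cv2.imread("pics/top0.png")[120:310,320:470]; b=cv2.imread("pics/side0.png")[170:330,200:420]
cv2.imwrite("pics/topc.png",cv2.resize(a,None,fx=3,fy=3,interpolation=2)); cv2.imwrite("pics/sidec.png",cv2.resize(b,None,fx=3.5,fy=3.5,interpolation=2))
```

```text
(no output)
```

View pics/topc.png

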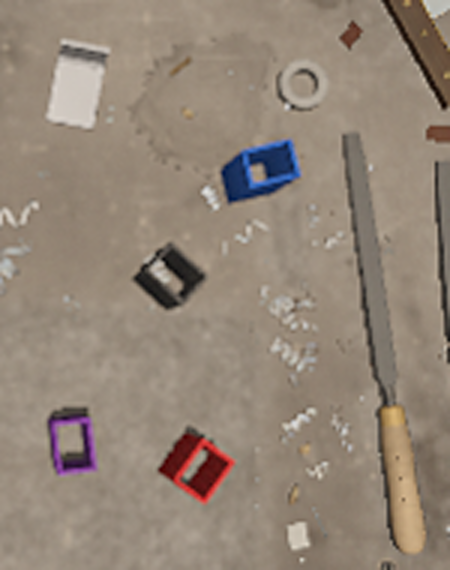

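View pics/sidec.png

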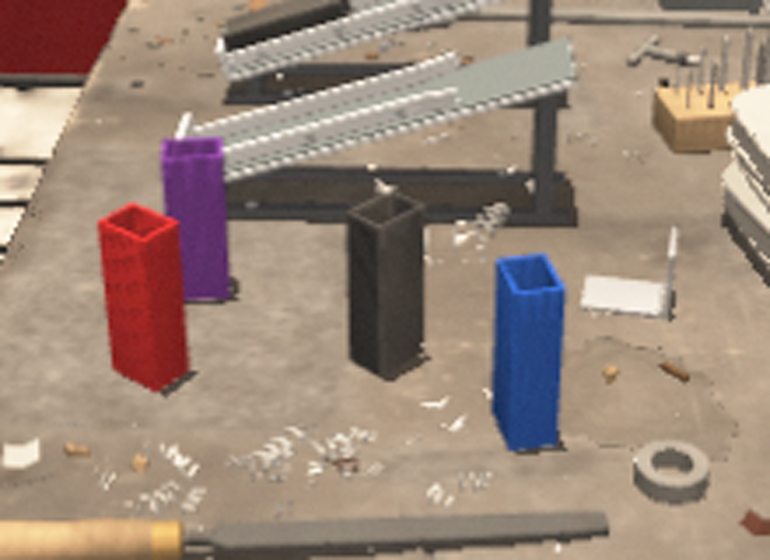

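Four look-alikes stand on end in the side view: red (238,253), purple (257,230), blue (348,271) and dark grey (310,252), the last at top (376,212). The dark steel one fits the description. The enlarged crops confirm it is uncoloured. The empty chute is the right-hand one, at top (289,217). The left one holds the dark piece at (205,251).

```bash
cat > h.py <<'E'
from cell import *
import cv2, numpy as np
from scipy.optimize import minimize, least_squares
def proj(f,X):
    X=np.atleast_2d(X); k=np.array([f["k1"],0,0,0,0.])
    p,_=cv2.projectPoints(X.astype(float),cv2.Rodrigues(np.array(f["R"]))[0],np.array(f["t"],float),np.array(f["mtx"],float),k); return p[:,0]
def unproj(f,uv,z):
    q=cv2.undistortPoints(np.array([[uv]],float),np.array(f["mtx"],float),np.array([f["k1"],0,0,0,0.]))[0,0]
    R=np.array(f["R"]);t=np.array(f["t"]); d=R.T@[q[0],q[1],1]; c=-R.T@t
    return c+d*(z-c[2])/d[2]
def box(c,Rm,dims):
    s=np.array([[i,j,k] for i in(-1,1) for j in(-1,1) for k in(-1,1)])*np.array(dims)/2
    return c+s@np.array(Rm).T
def Rz(a): return np.array([[np.cos(a),-np.sin(a),0],[np.sin(a),np.cos(a),0],[0,0,1]])
def sil(f,P):
    m=np.zeros((1600,2560),np.uint8); h=cv2.convexHull(proj(f,P).astype(np.float32))[:,0]
    cv2.fillConvexPoly(m,np.round((h*4+1.5)).astype(np.int32),1); return cv2.resize(m.astype(np.float32),(640,400),interpolation=cv2.INTER_AREA)
def fit(obs,x0,model,step=(.006,.006,.3)):
    def cost(x):
        return sum(1-np.minimum(a:=sil(f,model(x)),r).sum()/np.maximum(a,r).sum() for f,r in obs)
    best=None
    for a in x0:
        S=np.vstack([a]+[np.array(a)+np.eye(len(a))[i]*step[i] for i in range(len(a))])
        r=minimize(cost,a,method="Nelder-Mead",options=dict(initial_simplex=S,maxiter=150,xatol=2e-4,fatol=1e-4))
        if best is None or r.fun<best.fun: best=r
    return best
E
cat > m.py <<'E'
from h import *
fs={n:grab_frame(n) for n in("side","top")}
def near(n,q,uv):
    L=[d for d in trace(n,q)]; d=min(L,key=lambda d:np.hypot(*(np.array(d["position"])-uv))); print(n,q,d["position"]); return d["region"].astype(np.float32)
obs=[(fs["side"],near("side","offcut_mid",(310,252))),(fs["top"],near("top","offcut_mid",(377,212)))]
p=unproj(fs["top"],(375,210),.11); print(p)
M=lambda x: box(np.array([x[0],x[1],.055]),Rz(x[2]),(.04,.03,.11))
for a in (0.2,.8,1.4,2.0,2.6): 
    r=fit(obs,[[p[0],p[1],a]],M); print(np.round(r.x,4),np.degrees(r.x[2]),r.fun)
for n,uv in (("red",(388,276)),("purple",(344,267)),("blue",(411,173))): print(n,unproj(fs["top"],uv,.11))
print("collar",unproj(fs["top"],(421,149),.014),"bracket",unproj(fs["top"],(345,148),0.0))
E
python3 m.py
python3 - <<'E'
import cv2
a=cv2.imread("pics/top0.png")[140:290,170:330]
cv2.imwrite("pics/chc.png",cv2.resize(a,None,fx=4,fy=4,interpolation=2))
E
```

```text
side offcut_mid [312.8, 249.3]
top offcut_mid [377.8, 214.0]
[ 0.57932729 -0.12391185  0.11      ]
[ 0.5776 -0.1329  0.7832] 44.87636646465571 0.2488681674003601
[ 0.5779 -0.1328  0.8403] 48.1439918132884 0.25399160385131836
[ 0.5776 -0.1328  0.8148] 46.68670216727081 0.25457680225372314
[ 0.5784 -0.1338  2.7439] 157.21162237048623 0.42993396520614624
[ 0.5777 -0.1329  3.9334] 225.3664895796071 0.24654227495193481
red [ 0.42944105 -0.15258833  0.11      ]
purple [ 0.44935915 -0.05275645  0.11      ]
blue [ 0.66555176 -0.20793674  0.11      ]
collar [ 0.74195394 -0.25360791  0.014     ] bracket [ 0.7462085  -0.06130385  0.        ]
```

View pics/chc.png

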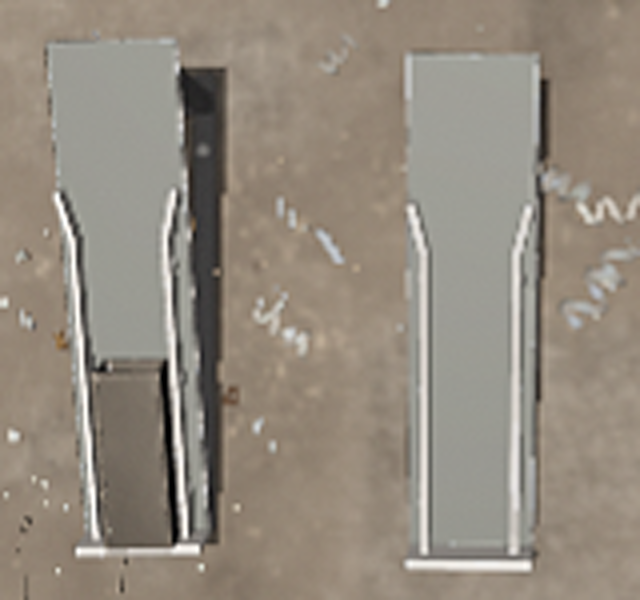

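```bash
cat > m2.py <<'E'
from h import *
fs={n:grab_frame(n) for n in("side","top")}
obs=[]
for n,uv,w in(("side",(310,252),32),("top",(377,212),18)):
    g=fs[n]["frame"].astype(int); c=uv
    m=np.zeros(g.shape[:2],np.uint8); sl=np.s_[c[1]-w:c[1]+w,c[0]-w:c[0]+w]
    m[sl]=(g[sl].max(2)<88)
    m=cv2.morphologyEx(m,cv2.MORPH_CLOSE,np.ones((5,5)))
    nn,l,s,_=cv2.connectedComponentsWithStats(m); k=1+np.argmax(s[1:,4]); obs.append((fs[n],(l==k).astype(np.float32))); print(n,s[k])
M=lambda x: box(np.array([x[0],x[1],.055]),Rz(x[2]),(.04,.03,.11))
res=[]
for a in (.7,.9,2.2,2.5): 
    r=fit(obs,[[.578,-.133,a]],M,(.005,.005,.1)); res.append(r); print(np.round(r.x,4),np.degrees(r.x[2]),r.fun)
out=[]
for r in (res[0],res[2]):
  for (f,m),(c,w) in zip(obs,(((310,252),40),((377,212),40))):
    im=f["frame"][:,:,::-1].copy(); im=cv2.resize(im[c[1]-w:c[1]+w,c[0]-w:c[0]+w],None,fx=5,fy=5,interpolation=2)
    P=(proj(f,M(r.x))-[c[0]-w-.5,c[1]-w-.5])*5
    for i in range(8):
      for j in range(i):
        if bin(i^j).count("1")==1: cv2.line(im,tuple(map(int,P[i])),tuple(map(int,P[j])),(0,255,0) ,1)
    out.append(cv2.resize(im,(300,300)))
cv2.imwrite("pics/fit.png",np.vstack([np.hstack(out[:2]),np.hstack(out[2:])]))
f=fs["top"]
O=lambda x,y:(170+(x+.5)/4-.5,140+(y+.5)/4-.5)
for nm,uv,z in(("UL",(406,53),.1224),("UR",(540,53),.1224),("railL low",(429,545),.0296+.0133),("railR low",(511,545),.0296+.0133),("stopL",(405,562),.0296+.0228),("stopR",(532,562),.0296+.0228),("kneeL",(427,250),.0868+.0133),("kneeR",(513,250),.0868+.0133)): print(nm,np.round(unproj(f,O(*uv),z),4))
print(get_state()["t"])
E
python3 m2.py
```

```text
side [ 278  220   64   59 1749]
top [365 201  23  22 285]
[ 0.5785 -0.1309  0.7649] 43.828120728167185 0.5699276328086853
[ 0.5789 -0.1306  0.8271] 47.38915480592682 0.5702086091041565
[ 0.5775 -0.1298  2.4532] 140.55517333433127 0.7253492474555969
[ 0.5786 -0.1327  2.6506] 151.8690592944251 0.6961815357208252
UL [0.7085 0.115  0.1224]
UR [0.7089 0.0382 0.1224]
railL low [0.424  0.1053 0.0429]
railR low [0.4242 0.0559 0.0429]
stopL [0.4145 0.1186 0.0524]
stopR [0.4149 0.0429 0.0524]
kneeL [0.5972 0.1035 0.1001]
kneeR [0.5975 0.0536 0.1001]
1.2
```

View pics/fit.png

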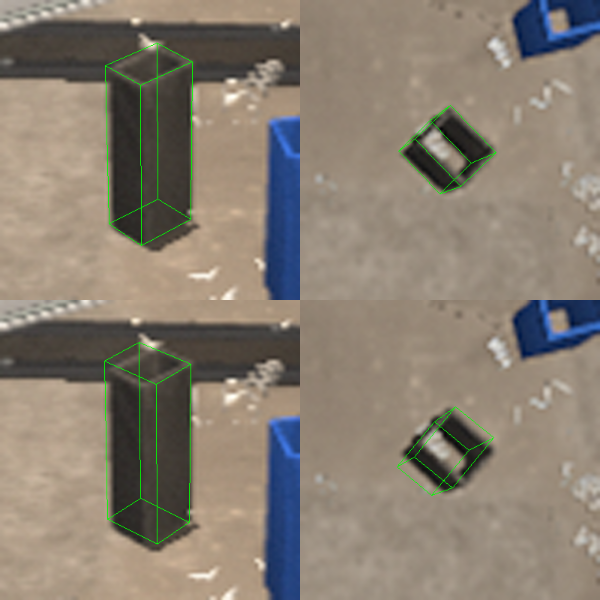

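```bash
cat > plan.py <<'E'
import sys,json
from h import *
# usage: plan x y z yawdeg n  (target TCP, yaw of tool x) from measured pose
def plan(tx,ty,tz,yaw,n):
    s=get_state(); p=np.array(s["tool_pos"]); R=np.array(s["ee_rot"]); y0=np.degrees(np.arctan2(R[1,0],R[0,0]))
    d=np.array([tx,ty,tz])-p; dt=-np.radians(yaw-y0)/n
    rows=[]
    for i in range(n):
        a=np.radians(y0)-dt*i; c,sn=np.cos(a),np.sin(a)
        rows.append(dict(x=round(float(c*d[0]+sn*d[1])/n,4),y=round(float(-d[2])/n,4),z=round(float(-sn*d[0]+c*d[1])/n,4),turn=round(float(dt),4)))
    print("t",round(s["t"],2),"p",np.round(p,4),"yaw",round(y0,2),"gap",round(s["finger_gap"],3),"F",np.round(s["ft_force"],1)); print(json.dumps(rows))
if __name__=="__main__": plan(*map(float,sys.argv[1:5]),int(sys.argv[5]))
E
python3 plan.py .47 .25 .248 45 8
```

```text
t 1.2 p [0.1569 0.605  0.2483] yaw 75.46 gap 1.0 F [ 0.9 -0.4 -0.5]
[{"x": -0.0331, "y": 0.0, "z": -0.049, "turn": 0.0665}, {"x": -0.0298, "y": 0.0, "z": -0.0511, "turn": 0.0665}, {"x": -0.0263, "y": 0.0, "z": -0.053, "turn": 0.0665}, {"x": -0.0228, "y": 0.0, "z": -0.0546, "turn": 0.0665}, {"x": -0.0191, "y": 0.0, "z": -0.056, "turn": 0.0665}, {"x": -0.0153, "y": 0.0, "z": -0.0571, "turn": 0.0665}, {"x": -0.0115, "y": 0.0, "z": -0.058, "turn": 0.0665}, {"x": -0.0076, "y": 0.0, "z": -0.0587, "turn": 0.0665}]
```

Call:
drive_tool([
  {"x":-0.033,"z":-0.049,"turn":0.067},
  {"x":-0.03,"z":-0.051,"turn":0.067},
  {"x":-0.026,"z":-0.053,"turn":0.067},
  {"x":-0.023,"z":-0.055,"turn":0.066},
  {"x":-0.019,"z":-0.056,"turn":0.066},
  {"x":-0.015,"z":-0.057,"turn":0.066},
  {"x":-0.012,"z":-0.058,"turn":0.066},
  {"x":-0.008,"z":-0.059,"turn":0.066},
], fingers=0.085)

```text
validation failed for argument at $.ta...
```

```bash
python3 plan.py .583 -.1375 .17 45 8
```

```text
t 1.2 p [0.1569 0.605  0.2483] yaw 75.46 gap 1.0 F [ 0.9 -0.4 -0.5]
[{"x": -0.0765, "y": 0.0098, "z": -0.0749, "turn": 0.0665}, {"x": -0.0713, "y": 0.0098, "z": -0.0798, "turn": 0.0665}, {"x": -0.0659, "y": 0.0098, "z": -0.0843, "turn": 0.0665}, {"x": -0.0601, "y": 0.0098, "z": -0.0885, "turn": 0.0665}, {"x": -0.0541, "y": 0.0098, "z": -0.0923, "turn": 0.0665}, {"x": -0.0479, "y": 0.0098, "z": -0.0957, "turn": 0.0665}, {"x": -0.0414, "y": 0.0098, "z": -0.0987, "turn": 0.0665}, {"x": -0.0348, "y": 0.0098, "z": -0.1012, "turn": 0.0665}]
```

Call:
drive_tool([
  {"x":-0.033,"y":0,"z":-0.049,"turn":0.067},
  {"x":-0.03,"y":0,"z":-0.051,"turn":0.067},
  {"x":-0.026,"y":0,"z":-0.053,"turn":0.067},
  {"x":-0.023,"y":0,"z":-0.055,"turn":0.066},
  {"x":-0.019,"y":0,"z":-0.056,"turn":0.066},
  {"x":-0.015,"y":0,"z":-0.057,"turn":0.066},
  {"x":-0.012,"y":0,"z":-0.058,"turn":0.066},
  {"x":-0.008,"y":0,"z":-0.059,"turn":0.066},
], fingers=0.085)

```text
t: 2.2
tool_pos: [0.4709, 0.2476, 0.2485]
ee_rot: [[0.708, 0.001, -0.706], [0.706, 0.0, 0.708], [0.001, -1.0, -0.0]]
ft_force: [0.8, 1.5, 0.6]
finger_gap: 0.996
```

```bash
python3 plan.py .583 -.1375 .17 45 8
```

```text
t 2.2 p [0.4709 0.2476 0.2485] yaw 44.91 gap 0.996 F [0.8 1.5 0.6]
[{"x": -0.0241, "y": 0.0098, "z": -0.044, "turn": -0.0002}, {"x": -0.0241, "y": 0.0098, "z": -0.044, "turn": -0.0002}, {"x": -0.0241, "y": 0.0098, "z": -0.044, "turn": -0.0002}, {"x": -0.0241, "y": 0.0098, "z": -0.044, "turn": -0.0002}, {"x": -0.0241, "y": 0.0098, "z": -0.044, "turn": -0.0002}, {"x": -0.0241, "y": 0.0098, "z": -0.044, "turn": -0.0002}, {"x": -0.0241, "y": 0.0098, "z": -0.044, "turn": -0.0002}, {"x": -0.0241, "y": 0.0098, "z": -0.044, "turn": -0.0002}]
```

Works well; next above the offcut, then a look with the wrist camera.

Call:
drive_tool([
  {"x":-0.024,"y":0.01,"z":-0.044,"turn":0},
  {"x":-0.024,"y":0.01,"z":-0.044,"turn":0},
  {"x":-0.024,"y":0.01,"z":-0.044,"turn":0},
  {"x":-0.024,"y":0.01,"z":-0.044,"turn":0},
  {"x":-0.024,"y":0.01,"z":-0.044,"turn":0},
  {"x":-0.024,"y":0.01,"z":-0.044,"turn":0},
  {"x":-0.024,"y":0.01,"z":-0.044,"turn":0},
  {"x":-0.024,"y":0.01,"z":-0.044,"turn":0},
])

```text
t: 3.2
tool_pos: [0.5835, -0.1371, 0.1681]
ee_rot: [[0.707, 0.0, -0.707], [0.707, 0.0, 0.707], [0.0, -1.0, -0.0]]
ft_force: [1.2, -0.4, 0.3]
finger_gap: 0.995
```

```bash
cat > w.py <<'E'
from h import *
f=grab_frame("wrist"); im=f["frame"][:,:,::-1].copy()
s=get_state(); print(s["t"],s["tool_pos"])
P=proj(f,box(np.array([.578,-.1325,.055]),Rz(np.radians(45)),(.04,.03,.11)))
for i in range(8):
  for j in range(i):
    if bin(i^j).count("1")==1: cv2.line(im,tuple(map(int,np.clip(P[i],-2000,2000))),tuple(map(int,np.clip(P[j],-2000,2000))),(0,255,0) ,1)
cv2.imwrite("pics/w1.png",im)
E
python3 w.py; python3 plan.py .583 -.1375 .093 45 4
```

```text
3.25 [ 0.58463098 -0.14195231  0.16673272]
t 3.25 p [ 0.5846 -0.142   0.1667] yaw 44.89 gap 0.99 F [-1.5 -4.1 -1.6]
[{"x": 0.0005, "y": 0.0184, "z": 0.0011, "turn": -0.0005}, {"x": 0.0005, "y": 0.0184, "z": 0.0011, "turn": -0.0005}, {"x": 0.0005, "y": 0.0184, "z": 0.0011, "turn": -0.0005}, {"x": 0.0005, "y": 0.0184, "z": 0.0011, "turn": -0.0005}]
```

View pics/w1.png

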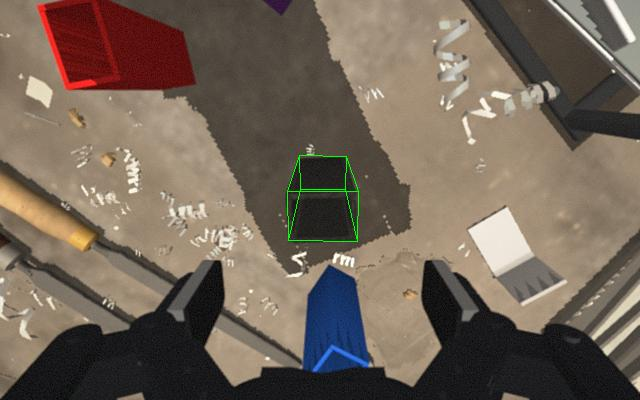

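Call:
drive_tool([
  {"x":0,"y":0,"z":0.0,"turn":0},
])

```text
t: 3.38
tool_pos: [0.583, -0.1366, 0.1676]
ee_rot: [[0.708, -0.001, -0.706], [0.706, 0.0, 0.708], [-0.0, -1.0, 0.001]]
ft_force: [-0.4, 0.3, -0.2]
finger_gap: 0.997
```

```bash
python3 plan.py .583 -.1375 .093 45 4
```

```text
t 3.38 p [ 0.583  -0.1366  0.1676] yaw 44.9 gap 0.997 F [-0.4  0.3 -0.2]
[{"x": -0.0001, "y": 0.0187, "z": -0.0002, "turn": -0.0004}, {"x": -0.0001, "y": 0.0187, "z": -0.0002, "turn": -0.0004}, {"x": -0.0001, "y": 0.0187, "z": -0.0002, "turn": -0.0004}, {"x": -0.0001, "y": 0.0187, "z": -0.0002, "turn": -0.0004}]
```

Call:
drive_tool([
  {"x":0,"y":0.019,"z":-0.001,"turn":0},
  {"x":0,"y":0.019,"z":0,"turn":0},
  {"x":0,"y":0.019,"z":0,"turn":0},
  {"x":0,"y":0.018,"z":0,"turn":0},
  {"x":0,"y":0,"z":0,"turn":0},
])

```text
t: 4.0
tool_pos: [0.5833, -0.1353, 0.0923]
ee_rot: [[0.706, -0.002, -0.708], [0.708, 0.001, 0.706], [-0.001, -1.0, 0.002]]
ft_force: [-0.1, 0.6, 0.9]
finger_gap: 0.991
```

Call:
drive_tool([
  {"x":0,"y":0,"z":0,"turn":0},
  {"x":0,"y":0,"z":0,"turn":0},
  {"x":0,"y":0,"z":0,"turn":0},
  {"x":0,"y":0,"z":0,"turn":0},
  {"x":0,"y":0,"z":0,"turn":0},
], fingers=0.03, force=20)

```text
t: 4.62
tool_pos: [0.584, -0.1363, 0.094]
ee_rot: [[0.707, 0.001, -0.707], [0.707, -0.0, 0.707], [0.0, -1.0, -0.001]]
ft_force: [-1.5, -1.6, 7.0]
finger_gap: 0.471
```

```bash
python3 plan.py .583 -.1375 .113 45 2; python3 w.py
```

```text
t 4.62 p [ 0.584  -0.1363  0.094 ] yaw 45.03 gap 0.471 F [-1.5 -1.6  7. ]
[{"x": -0.0008, "y": -0.0095, "z": -0.0001, "turn": 0.0003}, {"x": -0.0008, "y": -0.0095, "z": -0.0001, "turn": 0.0003}]
4.675 [ 0.58400822 -0.13635894  0.0939926 ]
```

View pics/w1.png

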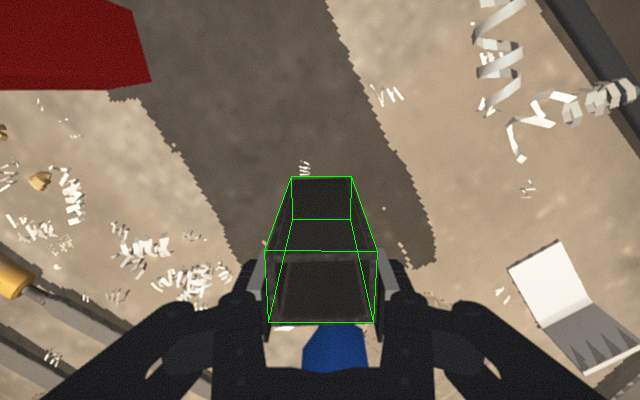

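```bash
python3 - <<'E'
from h import *
f=grab_frame("wrist"); R=np.array(f["R"]); c=-R.T@np.array(f["t"]); s=get_state()
print(c, np.array(s["ee_rot"]).T@(c-np.array(s["tool_pos"])), np.round(s["joint_positions"],1))
E
python3 plan.py .69 -.055 .118 90 8
```

```text
[ 0.52942743 -0.08327205  0.22017343] [-0.0009619  -0.12628062  0.07599525] [-19.4  36.9 101.   -0.   42.  -64.5]
t 4.72 p [ 0.584  -0.1364  0.094 ] yaw 45.03 gap 0.469 F [-1.8 -0.6  6.6]
[{"x": 0.0166, "y": -0.003, "z": -0.0022, "turn": -0.0981}, {"x": 0.0163, "y": -0.003, "z": -0.0038, "turn": -0.0981}, {"x": 0.0158, "y": -0.003, "z": -0.0054, "turn": -0.0981}, {"x": 0.0152, "y": -0.003, "z": -0.0069, "turn": -0.0981}, {"x": 0.0145, "y": -0.003, "z": -0.0084, "turn": -0.0981}, {"x": 0.0136, "y": -0.003, "z": -0.0097, "turn": -0.0981}, {"x": 0.0126, "y": -0.003, "z": -0.011, "turn": -0.0981}, {"x": 0.0114, "y": -0.003, "z": -0.0122, "turn": -0.0981}]
```

Call:
drive_tool([
  {"x":0,"y":-0.01,"z":0,"turn":0},
  {"x":0,"y":-0.012,"z":0,"turn":0},
  {"x":0,"y":0,"z":0,"turn":0},
], force=40)

```text
t: 5.1
tool_pos: [0.5843, -0.1361, 0.1164]
ee_rot: [[0.707, 0.002, -0.708], [0.708, -0.0, 0.707], [0.001, -1.0, -0.002]]
ft_force: [0.3, -0.2, -2.3]
finger_gap: 0.46
```

```bash
python3 plan.py .68 -.055 .117 90 8
```

```text
t 5.1 p [ 0.5843 -0.1361  0.1164] yaw 45.04 gap 0.46 F [ 0.3 -0.2 -2.3]
[{"x": 0.0156, "y": -0.0001, "z": -0.0013, "turn": -0.0981}, {"x": 0.0154, "y": -0.0001, "z": -0.0028, "turn": -0.0981}, {"x": 0.0151, "y": -0.0001, "z": -0.0043, "turn": -0.0981}, {"x": 0.0146, "y": -0.0001, "z": -0.0058, "turn": -0.0981}, {"x": 0.0139, "y": -0.0001, "z": -0.0072, "turn": -0.0981}, {"x": 0.0132, "y": -0.0001, "z": -0.0085, "turn": -0.0981}, {"x": 0.0123, "y": -0.0001, "z": -0.0098, "turn": -0.0981}, {"x": 0.0113, "y": -0.0001, "z": -0.0109, "turn": -0.0981}]
```

Weight of about 2.5 N is carried. Moving to clear bench space.

Call:
drive_tool([
  {"x":0.016,"y":0,"z":-0.001,"turn":-0.098},
  {"x":0.015,"y":0,"z":-0.003,"turn":-0.098},
  {"x":0.015,"y":0,"z":-0.004,"turn":-0.098},
  {"x":0.015,"y":0,"z":-0.006,"turn":-0.098},
  {"x":0.014,"y":0,"z":-0.007,"turn":-0.098},
  {"x":0.013,"y":0,"z":-0.008,"turn":-0.098},
  {"x":0.012,"y":0,"z":-0.01,"turn":-0.098},
  {"x":0.011,"y":0,"z":-0.011,"turn":-0.098},
])

```text
t: 6.1
tool_pos: [0.6793, -0.0546, 0.1149]
ee_rot: [[-0.003, -0.001, -1.0], [1.0, 0.0, -0.003], [0.0, -1.0, 0.001]]
ft_force: [-0.4, 0.3, -2.8]
finger_gap: 0.465
```

Call:
drive_tool([
  {"x":0,"y":0.01,"z":0,"turn":0},
  {"x":0,"y":0.008,"z":0,"turn":0},
  {"x":0,"y":0,"z":0,"turn":0},
])

```text
t: 6.48
tool_pos: [0.6783, -0.0554, 0.0961]
ee_rot: [[0.003, -0.002, -1.0], [1.0, 0.0, 0.003], [0.0, -1.0, 0.002]]
ft_force: [-0.3, -0.2, -3.1]
finger_gap: 0.463
```

```bash
python3 plan.py .68 -.055 .093 90 1
python3 - <<'E'
from h import *
for n in("side","top"):
    f=grab_frame(n)["frame"][:,:,::-1]; f=f[130:330,230:430] if n=="side" else f[110:310,260:460]
    cv2.imwrite(f"pics/{n}2.png",cv2.resize(f,None,fx=2,fy=2))
a=[cv2.imread(f"pics/{n}2.png") for n in("side","top")]; cv2.imwrite("pics/b2.png",np.hstack(a))
E
```

```text
t 6.47 p [ 0.6783 -0.0554  0.0961] yaw 89.86 gap 0.463 F [-0.3 -0.2 -3.1]
[{"x": 0.0004, "y": 0.0031, "z": -0.0017, "turn": -0.0025}]
```

View pics/b2.png

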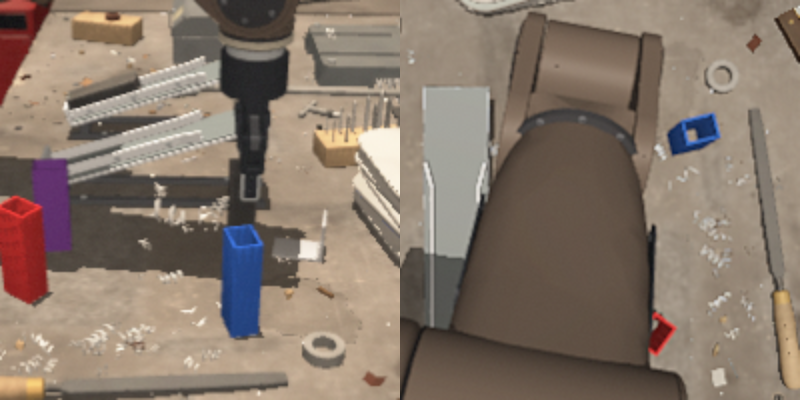

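Call:
drive_tool([
  {"x":0,"y":0.002,"z":0,"turn":0.0},
  {"x":0,"y":0.002,"z":0,"turn":0.0},
  {"x":0,"y":0.0,"z":0.003,"turn":0.0},
  {"x":0,"y":0.0,"z":0.004,"turn":0.0},
], force=20)

```text
t: 7.08
tool_pos: [0.6727, -0.0552, 0.0941]
ee_rot: [[0.001, 0.003, -1.0], [1.0, -0.0, 0.001], [-0.0, -1.0, -0.003]]
ft_force: [3.0, -0.9, 9.6]
finger_gap: 0.465
```

Call:
drive_tool([
  {"x":0,"y":-0.001,"z":0.005,"turn":0.0},
  {"x":0,"y":0,"z":0.005,"turn":0.0},
  {"x":0,"y":0.0,"z":0.005,"turn":0.0},
])

```text
t: 7.45
tool_pos: [0.6567, -0.055, 0.0942]
ee_rot: [[0.001, -0.0, -1.0], [1.0, 0.0, 0.001], [0.0, -1.0, 0.0]]
ft_force: [-0.5, 0.5, -2.6]
finger_gap: 0.465
```

```bash
cat > look.py <<'E'
from h import *; import sys
s=get_state(); print(round(s["t"],2),np.round(s["tool_pos"],4),"F",np.round(s["ft_force"],1),"M",np.round(s["wrist_torque"],2),round(s["finger_gap"],3))
f=grab_frame("side")["frame"][:,:,::-1][170:290,270:420]; g=grab_frame("wrist")["frame"][:,:,::-1]
cv2.imwrite(f"pics/{sys.argv[1]}.png",np.hstack([cv2.resize(f,(375,300)),cv2.resize(g,(425,300))]))
E
python3 look.py l1
```

```text
7.45 [ 0.6567 -0.055   0.0942] F [-0.5  0.5 -2.6] M [-0.   -0.15 -0.05] 0.465
```

View pics/l1.png

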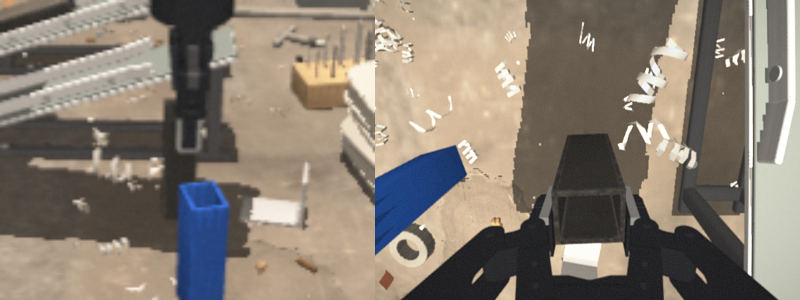

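Run:
```python
from h import *
f=grab_frame("side"); im=f["frame"][:,:,::-1][190:270,300:380].copy()
im=cv2.resize(im,None,fx=7,fy=7,interpolation=cv2.INTER_CUBIC)
for z in (.077,.082,.087,.094):
    for y in(-.075,-.09):
        a=proj(f,np.array([[.6457,y,z],[.6677,y,z]])); a=(a-[299.5,189.5])*7; print(z,y,a.round())
        cv2.line(im,tuple(map(int,a[0])),tuple(map(int,a[1])),(0,255,0) if z in(.077,.087) else (0,0,255),1)
P=(proj(f,box(np.array([.6497,-.055,.055]),np.eye(3),(.03,.04,.11)))-[299.5,189.5])*7
for i in range(8):
  for j in range(i):
    if bin(i^j).count("1")==1: cv2.line(im,tuple(map(int,P[i])),tuple(map(int,P[j])),(255,255,0) ,1)
cv2.imwrite("pics/tip.png",im)
```

```text
0.077 -0.075 [[278. 280.]
 [345. 280.]]
0.077 -0.09 [[279. 302.]
 [347. 303.]]
0.082 -0.075 [[279. 266.]
 [345. 267.]]
0.082 -0.09 [[280. 289.]
 [348. 290.]]
0.087 -0.075 [[279. 253.]
 [346. 254.]]
0.087 -0.09 [[280. 276.]
 [348. 276.]]
0.094 -0.075 [[280. 234.]
 [347. 235.]]
0.094 -0.09 [[281. 257.]
 [349. 257.]]
```

View pics/tip.png

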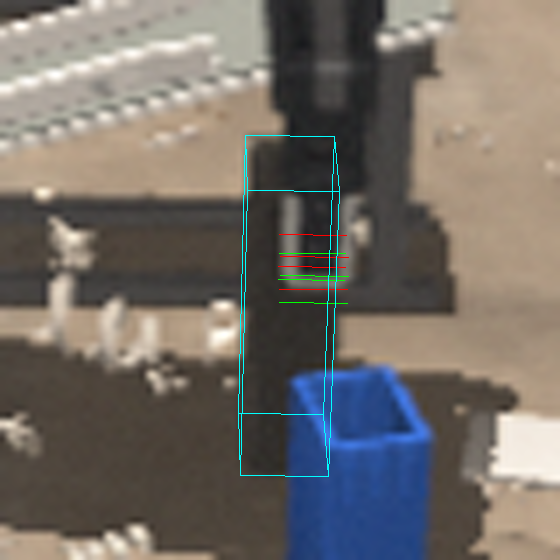

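Call:
drive_tool([
  {"x":0,"y":0.0015,"z":0,"turn":0.0},
  {"x":0,"y":0.0015,"z":0,"turn":0.0},
  {"x":0,"y":0.0,"z":0.003,"turn":0.0},
])

```text
t: 7.98
tool_pos: [0.656, -0.0556, 0.0936]
ee_rot: [[0.001, 0.006, -1.0], [1.0, -0.001, 0.001], [-0.001, -1.0, -0.006]]
ft_force: [6.2, -1.8, 13.0]
finger_gap: 0.468
```

Call:
drive_tool([
  {"x":0,"y":0.0,"z":0.003,"turn":0.0},
  {"x":0,"y":0.0,"z":0.004,"turn":0.0},
])

```text
t: 8.22
tool_pos: [0.65, -0.0558, 0.0939]
ee_rot: [[0.001, 0.008, -1.0], [1.0, -0.002, 0.001], [-0.002, -1.0, -0.008]]
ft_force: [6.9, -0.6, 15.3]
finger_gap: 0.463
```

```bash
python3 look.py l2
```

```text
8.22 [ 0.65   -0.0558  0.0939] F [ 6.9 -0.6 15.3] M [-0.38 -1.28  0.07] 0.463
```

View pics/l2.png

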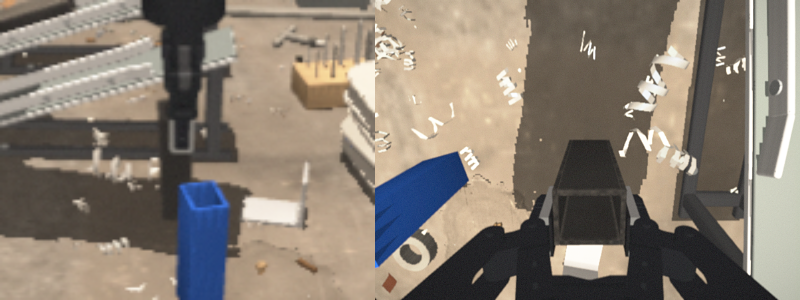

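Call:
drive_tool([
  {"x":0,"y":0.0,"z":0.004,"turn":0.0},
  {"x":0,"y":0.0,"z":0.005,"turn":0.0},
  {"x":0,"y":0.0,"z":0.005,"turn":0.0},
])

```text
t: 8.7
tool_pos: [0.6356, -0.0557, 0.0937]
ee_rot: [[0.001, 0.008, -1.0], [1.0, -0.002, 0.001], [-0.002, -1.0, -0.008]]
ft_force: [4.1, -2.6, 12.5]
finger_gap: 0.464
```

```bash
python3 look.py l3
```

```text
8.7 [ 0.6356 -0.0557  0.0937] F [ 4.1 -2.6 12.5] M [-0.49 -1.04  0.02] 0.464
```

View pics/l3.png

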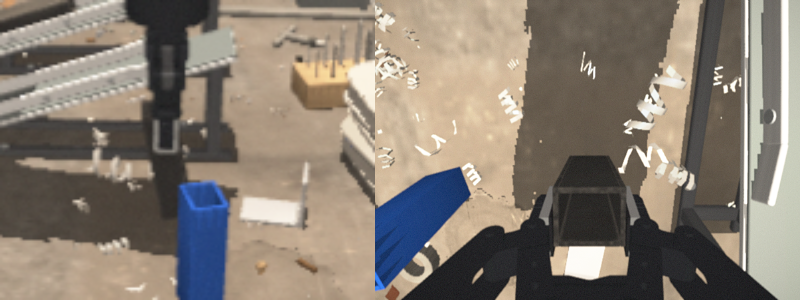

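Call:
drive_tool([
  {"x":0,"y":0.0,"z":0.005,"turn":0.0},
  {"x":0,"y":0.0,"z":0.005,"turn":0.0},
  {"x":0,"y":0.0,"z":0.005,"turn":0.0},
  {"x":0,"y":0.001,"z":0.005,"turn":0.0},
  {"x":0,"y":0.001,"z":0.005,"turn":0.0},
])

```text
t: 9.43
tool_pos: [0.6087, -0.0553, 0.0899]
ee_rot: [[0.001, 0.002, -1.0], [1.0, -0.001, 0.001], [-0.001, -1.0, -0.002]]
ft_force: [3.3, -0.4, 4.1]
finger_gap: 0.466
```

```bash
python3 look.py l4
```

```text
9.43 [ 0.6087 -0.0553  0.0899] F [ 3.3 -0.4  4.1] M [-0.47 -0.79 -0.01] 0.466
```

View pics/l4.png

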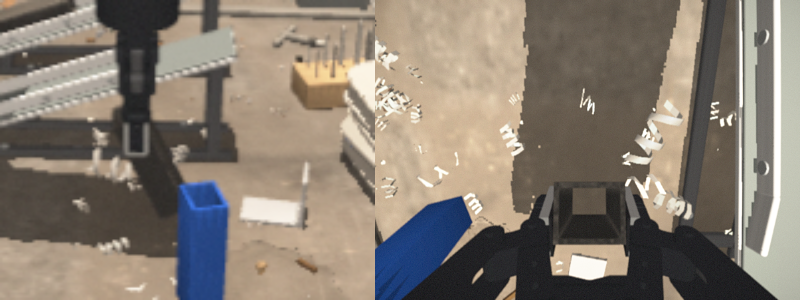

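Call:
drive_tool([
  {"x":0,"y":0.001,"z":0.005,"turn":0.0},
  {"x":0,"y":0.001,"z":0.005,"turn":0.0},
  {"x":0,"y":0.002,"z":0.005,"turn":0.0},
  {"x":0,"y":0.002,"z":0.0045,"turn":0.0},
  {"x":0,"y":0.002,"z":0.0045,"turn":0.0},
  {"x":0,"y":0.0025,"z":0.0045,"turn":0.0},
  {"x":0,"y":0.003,"z":0.004,"turn":0.0},
  {"x":0,"y":0.003,"z":0.004,"turn":0.0},
])

```text
t: 10.52
tool_pos: [0.5711, -0.0549, 0.0726]
ee_rot: [[0.001, -0.001, -1.0], [1.0, 0.0, 0.001], [0.0, -1.0, 0.001]]
ft_force: [0.2, 0.2, 5.1]
finger_gap: 0.464
```

```bash
python3 look.py l5
```

```text
10.53 [ 0.5711 -0.0549  0.0726] F [0.2 0.2 5.1] M [-0.1  -0.47  0.01] 0.464
```

View pics/l5.png

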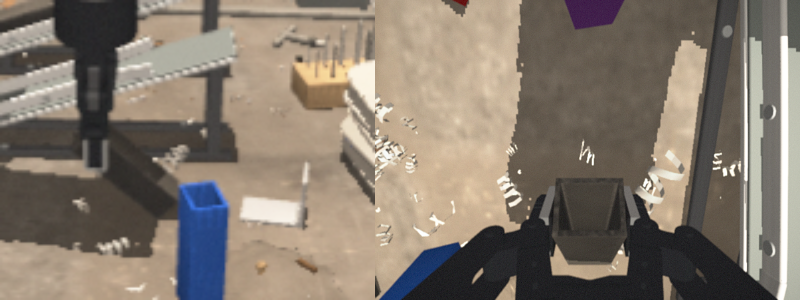

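Call:
drive_tool([
  {"x":0,"y":0.003,"z":0.004,"turn":0.0},
  {"x":0,"y":0.003,"z":0.004,"turn":0.0},
  {"x":0,"y":0.0035,"z":0.0035,"turn":0.0},
  {"x":0,"y":0.0035,"z":0.0035,"turn":0.0},
  {"x":0,"y":0.004,"z":0.003,"turn":0.0},
  {"x":0,"y":0.004,"z":0.003,"turn":0.0},
  {"x":0,"y":0.004,"z":0.0025,"turn":0.0},
  {"x":0,"y":0.004,"z":0.0025,"turn":0.0},
])

```text
t: 11.62
tool_pos: [0.5452, -0.0549, 0.0435]
ee_rot: [[0.001, -0.0, -1.0], [1.0, 0.0, 0.001], [0.0, -1.0, 0.0]]
ft_force: [-1.2, 0.9, 3.8]
finger_gap: 0.462
```

```bash
python3 look.py l6
```

```text
11.62 [ 0.5452 -0.0549  0.0435] F [-1.2  0.9  3.8] M [-0.05 -0.22 -0.02] 0.462
```

View pics/l6.png

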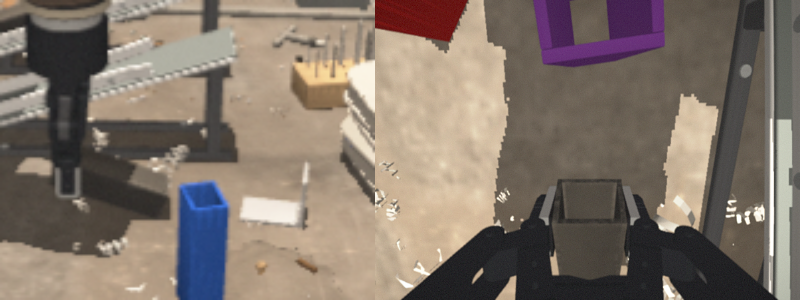

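Call:
drive_tool([
  {"x":0,"y":0.0045,"z":0.002,"turn":0.0},
  {"x":0,"y":0.0045,"z":0.002,"turn":0.0},
  {"x":0,"y":0.0045,"z":0.002,"turn":0.0},
  {"x":0,"y":0.004,"z":0.002,"turn":0.0},
  {"x":0,"y":0.0025,"z":0.001,"turn":0.0},
  {"x":0,"y":0.002,"z":0.001,"turn":0.0},
  {"x":0,"y":0,"z":0,"turn":0.0},
])

```text
t: 12.6
tool_pos: [0.5359, -0.055, 0.0217]
ee_rot: [[0.001, 0.001, -1.0], [1.0, -0.0, 0.001], [-0.0, -1.0, -0.001]]
ft_force: [2.7, 0.5, 0.6]
finger_gap: 0.466
```

```bash
python3 look.py l7
```

```text
12.6 [ 0.5359 -0.055   0.0217] F [2.7 0.5 0.6] M [-0.   -0.57  0.03] 0.466
```

View pics/l7.png

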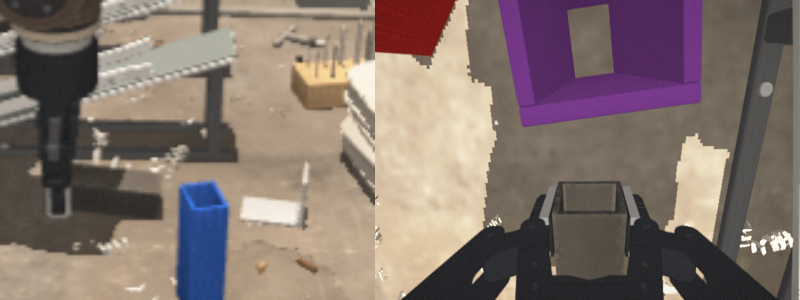

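Call:
drive_tool([
  {"x":0,"y":0.0015,"z":0,"turn":0.0},
  {"x":0,"y":0.0,"z":0,"turn":0.0},
])

```text
t: 12.95
tool_pos: [0.5353, -0.0549, 0.0202]
ee_rot: [[0.001, -0.001, -1.0], [1.0, 0.0, 0.001], [0.0, -1.0, 0.001]]
ft_force: [-0.5, 0.4, 1.1]
finger_gap: 0.466
```

Run:
```python
from h import *
f=grab_frame("side"); im=f["frame"][:,:,::-1][200:280,260:360].copy()
im=cv2.resize(im,None,fx=7,fy=7,interpolation=cv2.INTER_CUBIC)
P=(proj(f,box(np.array([.6297-.055,-.055,.015]),np.eye(3),(.11,.04,.03)))-[259.5,199.5])*7
for i in range(8):
  for j in range(i):
    if bin(i^j).count("1")==1: cv2.line(im,tuple(map(int,P[i])),tuple(map(int,P[j])),(255,255,0) ,1)
cv2.imwrite("pics/flat.png",im)
```

```text
(no output)
```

View pics/flat.png

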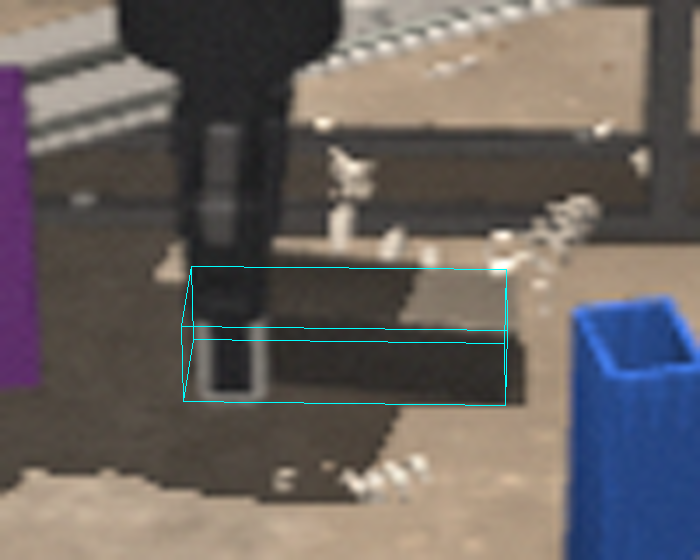

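Call:
drive_tool([
  {"x":0,"y":0.0015,"z":0,"turn":0.0},
  {"x":0,"y":0.001,"z":0,"turn":0.0},
  {"x":0,"y":0.0,"z":0,"turn":0.0},
])

```text
t: 13.38
tool_pos: [0.5353, -0.0548, 0.0176]
ee_rot: [[0.001, -0.001, -1.0], [1.0, 0.0, 0.001], [0.0, -1.0, 0.001]]
ft_force: [-3.7, 0.6, 2.5]
finger_gap: 0.465
```

Call:
drive_tool([
  {"x":0,"y":0.001,"z":0,"turn":0.0},
  {"x":0,"y":0.0,"z":0,"turn":0.0},
])

```text
t: 13.62
tool_pos: [0.5355, -0.0549, 0.0167]
ee_rot: [[0.001, -0.0, -1.0], [1.0, 0.0, 0.001], [0.0, -1.0, 0.0]]
ft_force: [-3.3, -0.7, 3.0]
finger_gap: 0.467
```

```bash
cat > flat.py <<'E'
from h import *; import sys
x,y=map(float,sys.argv[2:4])
f=grab_frame("side"); im=f["frame"][:,:,::-1][200:280,260:360].copy()
im=cv2.resize(im,None,fx=7,fy=7,interpolation=cv2.INTER_CUBIC)
P=(proj(f,box(np.array([x,y,.015]),np.eye(3),(.11,.04,.03)))-[259.5,199.5])*7
for i in range(8):
  for j in range(i):
    if bin(i^j).count("1")==1: cv2.line(im,tuple(map(int,P[i])),tuple(map(int,P[j])),(255,255,0) ,1)
cv2.imwrite(f"pics/{sys.argv[1]}.png",im)
E
python3 flat.py flat2 .5817 -.055
```

```text
(no output)
```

View pics/flat2.png

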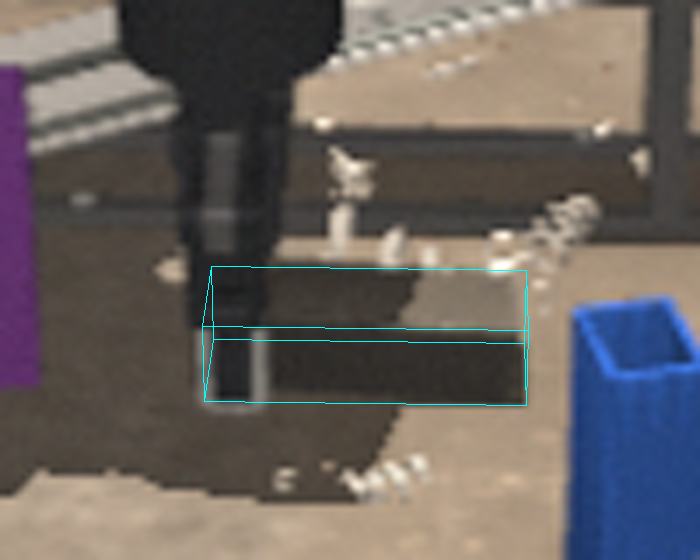

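Call:
drive_tool([
  {"x":0,"y":0.001,"z":0,"turn":0.0},
  {"x":0,"y":0.001,"z":0,"turn":0.0},
  {"x":0,"y":0.0,"z":0,"turn":0.0},
])

```text
t: 14.05
tool_pos: [0.5356, -0.0549, 0.0156]
ee_rot: [[0.001, 0.0, -1.0], [1.0, -0.0, 0.001], [-0.0, -1.0, -0.0]]
ft_force: [-5.3, 0.2, 16.0]
finger_gap: 0.467
```

```bash
python3 flat.py flat3 .5817 -.055
```

```text
(no output)
```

View pics/flat3.png

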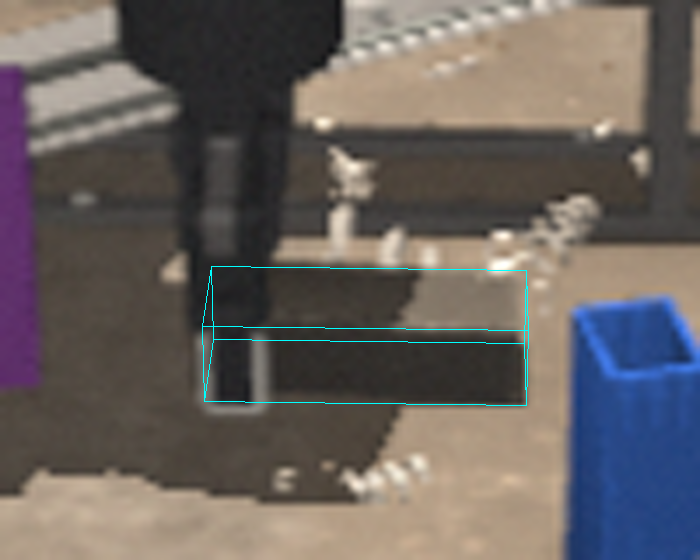

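Call:
drive_tool([
  {"x":0,"y":0,"z":0,"turn":0.0},
  {"x":0,"y":0,"z":0,"turn":0.0},
  {"x":0,"y":0,"z":0,"turn":0.0},
  {"x":0,"y":0.0,"z":0,"turn":0.0},
], fingers=0.085)

```text
t: 14.6
tool_pos: [0.5357, -0.0549, 0.0146]
ee_rot: [[0.001, -0.0, -1.0], [1.0, 0.0, 0.001], [0.0, -1.0, 0.0]]
ft_force: [-0.3, 0.1, 0.0]
finger_gap: 0.996
```

Call:
drive_tool([
  {"x":0,"y":-0.02,"z":0,"turn":0.0},
  {"x":0,"y":-0.04,"z":-0.005,"turn":0.0},
  {"x":0,"y":-0.04,"z":-0.01,"turn":0.0},
  {"x":0,"y":-0.02,"z":-0.015,"turn":0.0},
  {"x":0,"y":0,"z":-0.01,"turn":0.0},
  {"x":0,"y":0,"z":0,"turn":0.0},
])

```text
t: 15.35
tool_pos: [0.5755, -0.0549, 0.1337]
ee_rot: [[0.001, -0.001, -1.0], [1.0, 0.0, 0.001], [0.0, -1.0, 0.001]]
ft_force: [0.2, -0.4, -0.6]
finger_gap: 0.995
```

```bash
python3 - <<'E'
from h import *
fs={n:grab_frame(n) for n in("side","wrist")}
s=get_state(); print(s["t"],s["tool_pos"])
obs=[]
for n,uv in(("side",(313,245)),("wrist",None)):
    L=trace(n,"offcut_mid"); print(n,[(np.round(d["position"]),round(d["p"],2),d["region"].sum()) for d in L])
cv2.imwrite("pics/w8.png",fs["wrist"]["frame"][:,:,::-1])
E
python3 flat.py flat4 .5817 -.055
```

```text
15.45 [ 0.57476265 -0.05482078  0.13343628]
side [(array([240., 251.]), 0.97, np.int64(1090)), (array([259., 228.]), 0.95, np.int64(667)), (array([311., 247.]), 0.75, np.int64(925)), (array([348., 268.]), 0.6, np.int64(1084))]
wrist [(array([323.,  14.]), 0.84, np.int64(2646)), (array([172.,   4.]), 0.8, np.int64(651)), (array([125., 302.]), 0.63, np.int64(2808)), (array([322., 197.]), 0.61, np.int64(8708))]
```

View pics/w8.png

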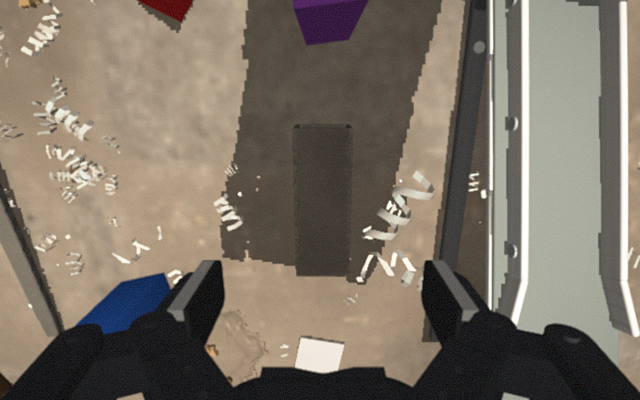

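View pics/flat4.png

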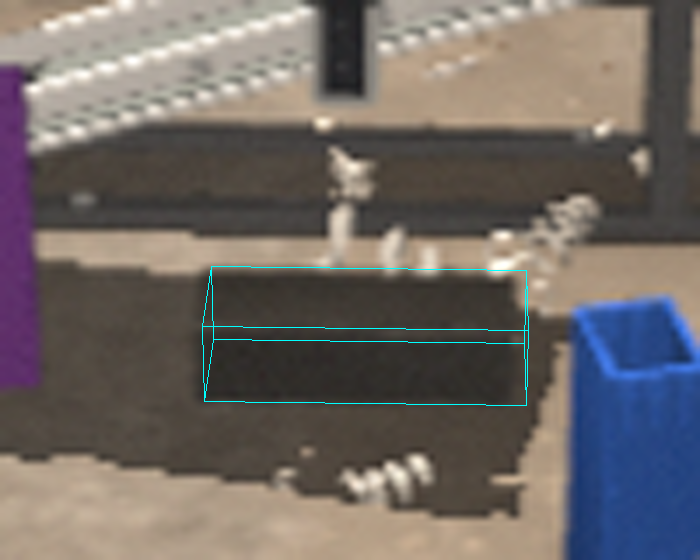

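```bash
python3 - <<'E'
from h import *
f=grab_frame("wrist")
for uv in((294,127),(352,127),(297,276),(350,276)): print(unproj(f,uv,.03 ).round(4))
E
python3 plan.py .5817 -.055 .029 90 4
```

```text
[ 0.5208 -0.0748  0.03  ]
[ 0.5208 -0.0365  0.03  ]
[ 0.6317 -0.0752  0.03  ]
[ 0.6316 -0.0351  0.03  ]
t 15.65 p [ 0.5752 -0.0549  0.1342] yaw 89.95 gap 0.99 F [0.2 0.5 0.4]
[{"x": -0.0, "y": 0.0263, "z": -0.0016, "turn": -0.0002}, {"x": -0.0, "y": 0.0263, "z": -0.0016, "turn": -0.0002}, {"x": -0.0, "y": 0.0263, "z": -0.0016, "turn": -0.0002}, {"x": -0.0, "y": 0.0263, "z": -0.0016, "turn": -0.0002}]
```

Call:
drive_tool([
  {"x":0,"y":0.028,"z":-0.002,"turn":0.0},
  {"x":0,"y":0.028,"z":-0.002,"turn":0.0},
  {"x":0,"y":0.028,"z":0,"turn":0.0},
  {"x":0,"y":0.025,"z":0,"turn":0.0},
  {"x":0,"y":0,"z":0,"turn":0.0},
])

```text
t: 16.27
tool_pos: [0.5786, -0.0548, 0.0242]
ee_rot: [[0.001, -0.003, -1.0], [1.0, 0.001, 0.001], [0.001, -1.0, 0.003]]
ft_force: [0.4, -0.1, 0.2]
finger_gap: 0.995
```

Call:
drive_tool([
  {"x":0,"y":0,"z":0,"turn":0},
  {"x":0,"y":0,"z":0,"turn":0},
  {"x":0,"y":0,"z":0,"turn":0},
  {"x":0,"y":0,"z":0,"turn":0},
  {"x":0,"y":0,"z":0,"turn":0},
], fingers=0.03, force=40)

```text
t: 16.9
tool_pos: [0.58, -0.055, 0.0269]
ee_rot: [[0.001, 0.002, -1.0], [1.0, -0.0, 0.001], [-0.0, -1.0, -0.002]]
ft_force: [-0.9, 1.1, 7.9]
finger_gap: 0.455
```

Call:
drive_tool([
  {"x":0,"y":-0.02,"z":0,"turn":0},
  {"x":0,"y":-0.04,"z":0,"turn":0},
  {"x":0,"y":-0.04,"z":0,"turn":0},
  {"x":0,"y":-0.04,"z":0,"turn":0},
  {"x":0,"y":-0.02,"z":0,"turn":0},
  {"x":0,"y":0,"z":0,"turn":0},
])

```text
t: 17.65
tool_pos: [0.5799, -0.055, 0.1872]
ee_rot: [[0.001, 0.003, -1.0], [1.0, -0.001, 0.001], [-0.0, -1.0, -0.003]]
ft_force: [-0.3, 0.4, -3.6]
finger_gap: 0.462
```

```bash
python3 look.py l9; python3 plan.py .652 .0776 .19 89.3 5
```

```text
17.65 [ 0.5799 -0.055   0.1872] F [-0.3  0.4 -3.6] M [-0.02 -0.01  0.01] 0.462
t 17.75 p [ 0.5792 -0.0549  0.1851] yaw 89.95 gap 0.455 F [ 0.1 -0.6 -3. ]
[{"x": 0.0265, "y": -0.001, "z": -0.0145, "turn": 0.0023}, {"x": 0.0265, "y": -0.001, "z": -0.0145, "turn": 0.0023}, {"x": 0.0266, "y": -0.001, "z": -0.0144, "turn": 0.0023}, {"x": 0.0266, "y": -0.001, "z": -0.0144, "turn": 0.0023}, {"x": 0.0266, "y": -0.001, "z": -0.0143, "turn": 0.0023}]
```

View pics/l9.png

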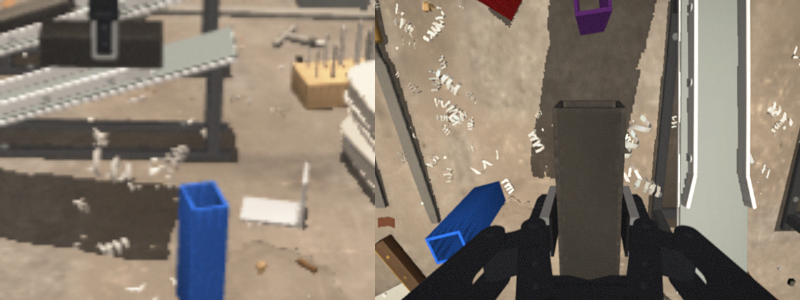

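Call:
drive_tool([
  {"x":0.02,"y":0,"z":-0.011,"turn":0.0},
  {"x":0.0265,"y":-0.001,"z":-0.0145,"turn":0.003},
  {"x":0.0265,"y":-0.001,"z":-0.0145,"turn":0.003},
  {"x":0.0265,"y":-0.001,"z":-0.0145,"turn":0.003},
  {"x":0.02,"y":-0.001,"z":-0.012,"turn":0.003},
  {"x":0.013,"y":0,"z":-0.0065,"turn":0},
  {"x":0,"y":0,"z":0,"turn":0.0},
  {"x":0,"y":0,"z":0,"turn":0.0},
])

```text
t: 18.75
tool_pos: [0.6529, 0.0768, 0.1894]
ee_rot: [[0.013, -0.001, -1.0], [1.0, -0.0, 0.013], [-0.0, -1.0, 0.001]]
ft_force: [-0.2, -0.8, -3.6]
finger_gap: 0.461
```

```bash
python3 - <<'E'
from h import *
f=grab_frame("wrist"); im=f["frame"][:,:,::-1].copy()
s=get_state(); print(s["t"],np.round(s["tool_pos"],4))
c,sn=np.cos(np.radians(18)),np.sin(np.radians(18)); a=np.radians(-.75)
C=np.array([.566,.0786,.076]); ex=np.array([c*np.cos(a),c*np.sin(a),sn]); ey=np.array([-np.sin(a),np.cos(a),0]); ez=np.cross(ex,ey)
D=lambda x,y,z:C+ex*x+ey*y+ez*z
for A,B in(((-.15,.025,.014),(.035,.025,.014)),((-.15,-.025,.014),(.035,-.025,.014)),((-.15,.038,0),(.15,.038,0)),((-.15,-.038,0),(.15,-.038,0)),((.15,.038,0),(.15,-.038,0)),((-.15,-.025,0),(-.15,.025,0))):
    P=[];
    for k in np.linspace(0,1,30):
        X=D(*(np.array(A)*(1-k)+np.array(B)*k))
        if (np.array(f["R"])@X+f["t"])[2]>.05: P.append(proj(f,X)[0])
    cv2.polylines(im,[np.round(P).astype(np.int32)],False,(0,255,0),1)
cv2.imwrite("pics/w10.png",im)
g=grab_frame("side"); cv2.imwrite("pics/s10.png",cv2.resize(g["frame"][:,:,::-1][140:240,250:390],None,fx=5,fy=5))
E
python3 plan.py .652 .0776 .18 89.25 1
```

```text
18.8 [0.653  0.0765 0.1896]
t 18.85 p [0.6531 0.0764 0.1898] yaw 89.22 gap 0.458 F [ 0.5  0.  -3.1]
[{"x": 0.0011, "y": 0.0098, "z": 0.0011, "turn": -0.0005}]
```

View pics/w10.png

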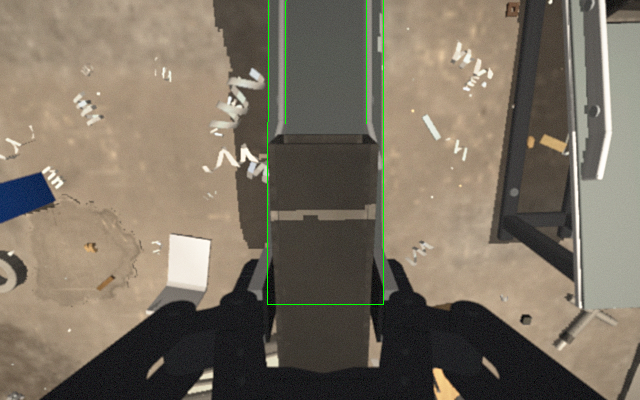

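View pics/s10.png

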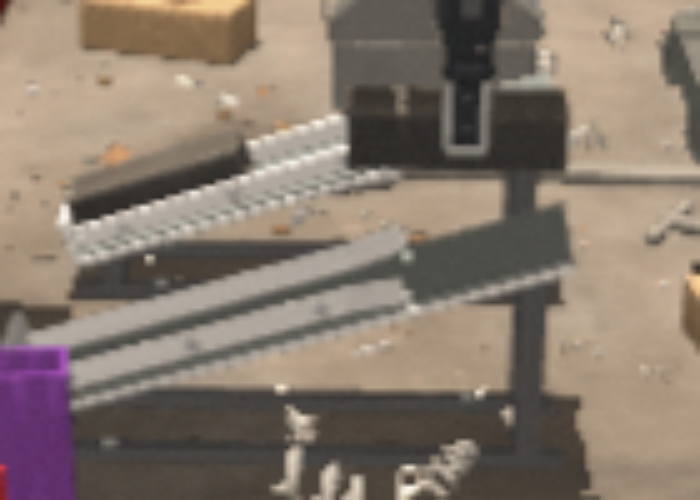

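Call:
drive_tool([
  {"x":0.001,"y":0.01,"z":0,"turn":0},
  {"x":0,"y":0.012,"z":0,"turn":0},
  {"x":0,"y":0.01,"z":0,"turn":0},
  {"x":0,"y":0.006,"z":0,"turn":0.0},
  {"x":0,"y":0,"z":0,"turn":0.0},
])

```text
t: 19.48
tool_pos: [0.6532, 0.0782, 0.1512]
ee_rot: [[0.013, -0.001, -1.0], [1.0, 0.0, 0.013], [0.0, -1.0, 0.001]]
ft_force: [0.3, -0.5, -3.1]
finger_gap: 0.457
```

Call:
drive_tool([
  {"x":0,"y":0.002,"z":0,"turn":0},
  {"x":0,"y":0.002,"z":0,"turn":0},
  {"x":0,"y":0.002,"z":0,"turn":0},
  {"x":0,"y":0.002,"z":0,"turn":0.0},
  {"x":0,"y":0.002,"z":0,"turn":0.0},
], force=20)

```text
t: 20.1
tool_pos: [0.6535, 0.0783, 0.1431]
ee_rot: [[0.013, 0.002, -1.0], [1.0, 0.0, 0.013], [0.0, -1.0, -0.002]]
ft_force: [-4.7, 0.3, 7.3]
finger_gap: 0.461
```

```bash
cat > s.py <<'E'
from h import *; import sys
s=get_state(); print(round(s["t"],2),np.round(s["tool_pos"],4),"F",np.round(s["ft_force"],1),round(s["finger_gap"],3))
g=grab_frame("side"); cv2.imwrite(f"pics/{sys.argv[1]}.png",cv2.resize(g["frame"][:,:,::-1][140:240,250:390],None,fx=5,fy=5))
E
python3 s.py s11
```

```text
20.1 [0.6535 0.0783 0.1431] F [-4.7  0.3  7.3] 0.461
```

View pics/s11.png

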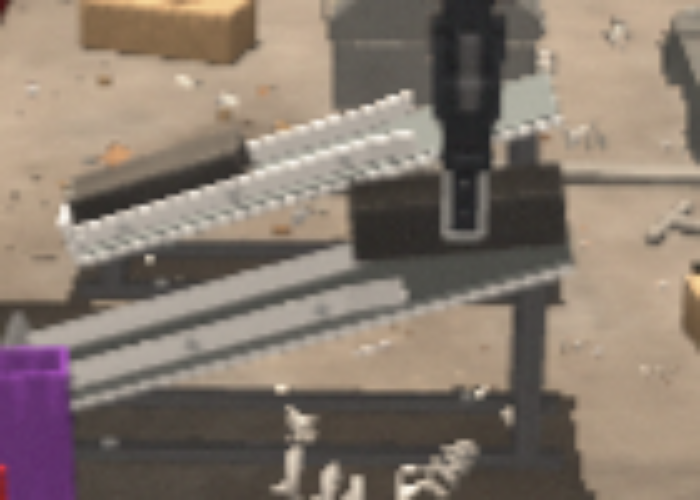

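Call:
drive_tool([
  {"x":0,"y":0.002,"z":0,"turn":0},
  {"x":0,"y":0.002,"z":0,"turn":0},
  {"x":0,"y":0.002,"z":0,"turn":0},
  {"x":0,"y":0.002,"z":0,"turn":0.0},
])

```text
t: 20.65
tool_pos: [0.6537, 0.0783, 0.1351]
ee_rot: [[0.013, 0.002, -1.0], [1.0, 0.0, 0.013], [0.0, -1.0, -0.002]]
ft_force: [-3.8, 1.0, 6.4]
finger_gap: 0.457
```

```bash
python3 s.py s12
```

```text
20.65 [0.6537 0.0783 0.1351] F [-3.8  1.   6.4] 0.457
```

View pics/s12.png

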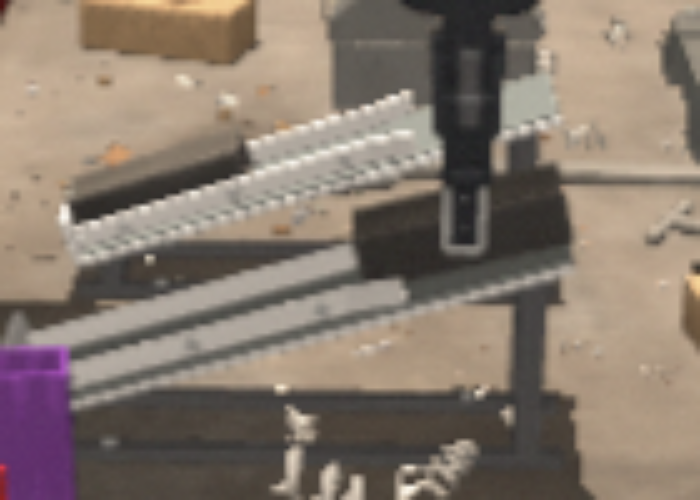

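Tilting with the slope. I continue until it is flush, watching the force.

Call:
drive_tool([
  {"x":0,"y":0.0015,"z":0,"turn":0},
  {"x":0,"y":0.0015,"z":0,"turn":0},
  {"x":0,"y":0,"z":0,"turn":0},
])

```text
t: 21.08
tool_pos: [0.6535, 0.0782, 0.1326]
ee_rot: [[0.013, 0.002, -1.0], [1.0, 0.0, 0.013], [0.0, -1.0, -0.002]]
ft_force: [-7.5, 0.1, 10.5]
finger_gap: 0.46
```

```bash
python3 s.py s13
```

```text
21.07 [0.6535 0.0782 0.1326] F [-7.5  0.1 10.5] 0.46
```

View pics/s13.png

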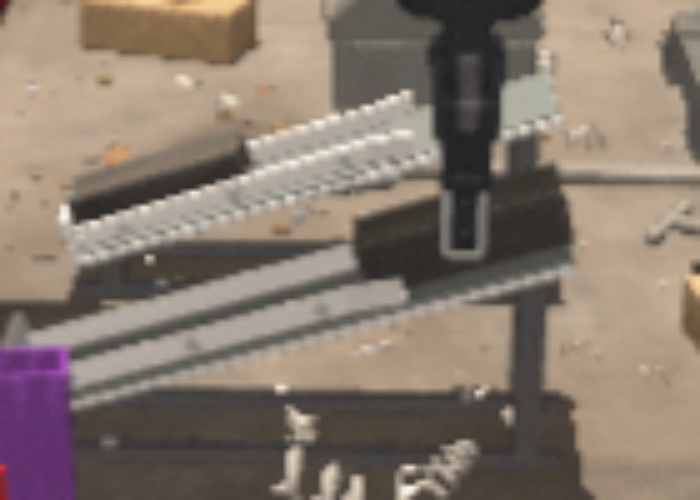

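Call:
drive_tool([
  {"x":0,"y":0.001,"z":0,"turn":0},
  {"x":0,"y":0.001,"z":0,"turn":0},
  {"x":0,"y":0,"z":0,"turn":0},
])

```text
t: 21.5
tool_pos: [0.6535, 0.0782, 0.1326]
ee_rot: [[0.013, 0.003, -1.0], [1.0, 0.0, 0.013], [0.0, -1.0, -0.003]]
ft_force: [-12.9, 0.0, 27.4]
finger_gap: 0.462
```

```bash
cat > s2.py <<'E'
from h import *
s=get_state(); print(round(s["t"],2),np.round(s["tool_pos"],4),"F",np.round(s["ft_force"],1),round(s["finger_gap"],3))
f=grab_frame("side"); im=cv2.resize(f["frame"][:,:,::-1][160:210,310:380],None,fx=10,fy=10,interpolation=cv2.INTER_CUBIC)
c,sn=np.cos(np.radians(18)),np.sin(np.radians(18)); a=np.radians(-.75)
C=np.array([.566,.0786,.076]); ex=np.array([c*np.cos(a),c*np.sin(a),sn]); ey=np.array([-np.sin(a),np.cos(a),0]); ez=np.cross(ex,ey)
P=(proj(f,box(C+ex*.089+ez*.015,np.c_[ex,ey,ez],(.11,.04,.03)))-[309.5,159.5])*10
for i in range(8):
  for j in range(i):
    if bin(i^j).count("1")==1: cv2.line(im,tuple(map(int,P[i])),tuple(map(int,P[j])),(255,255,0) ,1)
cv2.imwrite("pics/s14.png",im)
E
python3 s2.py
```

```text
21.5 [0.6535 0.0782 0.1326] F [-12.9   0.   27.4] 0.462
```

View pics/s14.png

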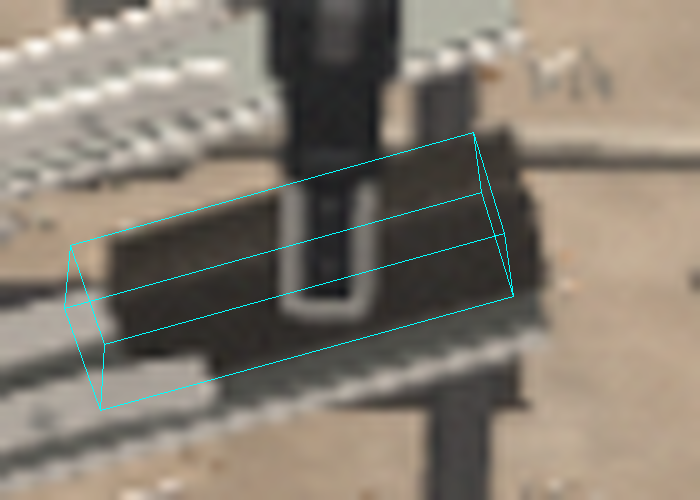

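Call:
drive_tool([
  {"x":0,"y":-0.001,"z":0,"turn":0},
  {"x":0,"y":-0.001,"z":0,"turn":0},
])

```text
t: 21.8
tool_pos: [0.6535, 0.0782, 0.1327]
ee_rot: [[0.013, 0.002, -1.0], [1.0, 0.0, 0.013], [0.0, -1.0, -0.002]]
ft_force: [-4.1, -0.2, 6.4]
finger_gap: 0.457
```

Call:
drive_tool([
  {"x":0,"y":0,"z":0,"turn":0},
  {"x":0,"y":0,"z":0,"turn":0},
  {"x":0,"y":0,"z":0,"turn":0},
  {"x":0,"y":0,"z":0,"turn":0},
  {"x":0,"y":0,"z":0,"turn":0},
  {"x":0,"y":0,"z":0,"turn":0},
], fingers=0.085)

```text
t: 22.55
tool_pos: [0.6533, 0.0782, 0.1307]
ee_rot: [[0.013, -0.0, -1.0], [1.0, 0.0, 0.013], [0.0, -1.0, 0.0]]
ft_force: [0.9, 0.3, 0.4]
finger_gap: 0.994
```

```bash
python3 s.py s15; python3 -c "
from h import *
cv2.imwrite('pics/w15.png',grab_frame('wrist')['frame'][:,:,::-1])"
```

```text
22.55 [0.6533 0.0782 0.1307] F [0.9 0.3 0.4] 0.994
```

View pics/s15.png

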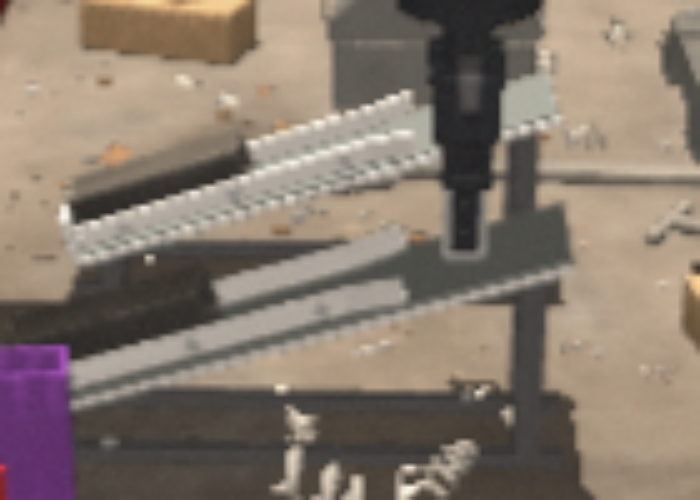

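View pics/w15.png

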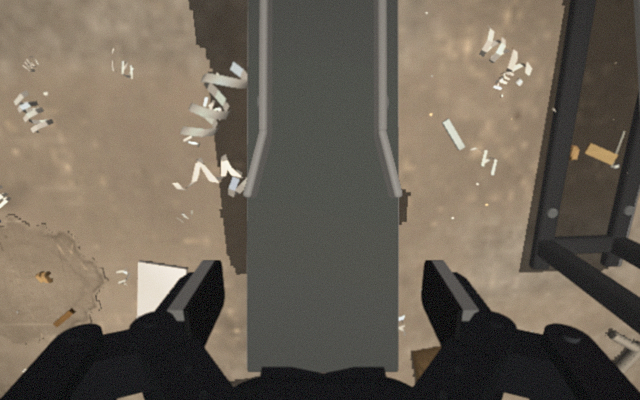

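It slid down by itself. The fingers are clear; I retreat upward and check.

Call:
drive_tool([
  {"x":0,"y":-0.02,"z":0,"turn":0},
  {"x":0,"y":-0.04,"z":0,"turn":0},
  {"x":0,"y":-0.04,"z":0,"turn":0},
  {"x":0,"y":-0.04,"z":0,"turn":0},
  {"x":0.03,"y":-0.02,"z":0,"turn":0},
  {"x":0.05,"y":0,"z":0,"turn":0},
  {"x":0.05,"y":0,"z":0,"turn":0},
  {"x":0.05,"y":0,"z":0,"turn":0},
])

```text
t: 23.65
tool_pos: [0.6555, 0.2596, 0.291]
ee_rot: [[0.013, 0.0, -1.0], [1.0, 0.0, 0.013], [0.0, -1.0, -0.0]]
ft_force: [0.1, 0.6, -0.1]
finger_gap: 0.997
```

Call:
drive_tool([
  {"x":0.05,"y":0,"z":0,"turn":0},
  {"x":0.05,"y":0,"z":0,"turn":0},
  {"x":0.05,"y":0,"z":0,"turn":0},
  {"x":0.05,"y":0,"z":0,"turn":0},
  {"x":0.05,"y":0,"z":0,"turn":0},
  {"x":0.02,"y":0,"z":0,"turn":0},
  {"x":0,"y":0,"z":0,"turn":0},
])

```text
t: 24.52
tool_pos: [0.6584, 0.5294, 0.2896]
ee_rot: [[0.011, -0.001, -1.0], [1.0, -0.0, 0.011], [-0.0, -1.0, 0.001]]
ft_force: [-0.3, -0.6, 0.3]
finger_gap: 0.998
```

Run:
```python
from h import *
f=grab_frame("top"); im=f["frame"][:,:,::-1]; cv2.imwrite("pics/t16.png",np.hstack([cv2.resize(im[130:300,170:330],(480,510)),cv2.resize(im[120:290,330:430],(300,510))]))
g=grab_frame("side"); cv2.imwrite("pics/s16.png",cv2.resize(g["frame"][:,:,::-1][140:330,220:420],None,fx=3,fy=3))
print(get_state()["t"],get_state()["tool_pos"])
O=lambda a:a
```

```text
24.625 [0.65919632 0.52733884 0.29056309]
```

View pics/t16.png

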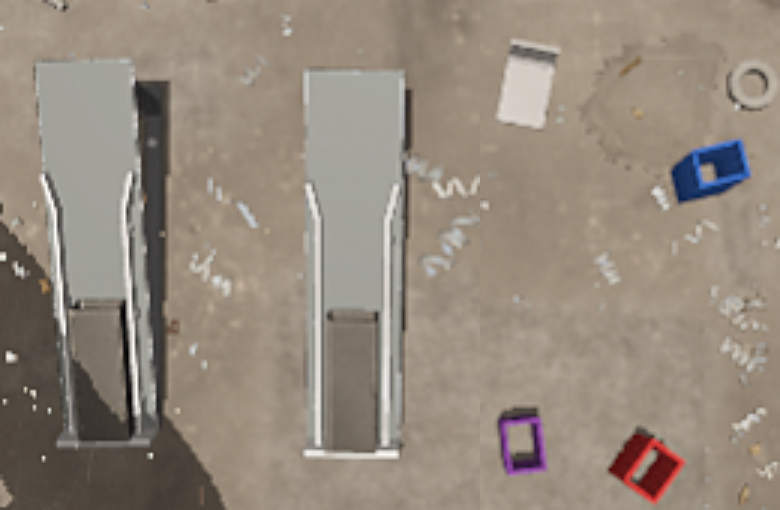

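View pics/s16.png

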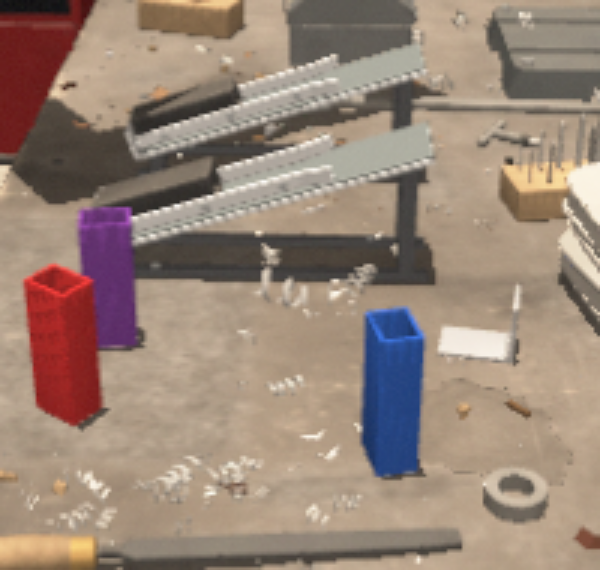

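The top view shows the offcut between the rails of the empty chute, its low end at the stop (crop 352,452), with the same lie as the stored piece. The bracket, the collar and the coloured look-alikes have not moved.

```bash
python3 -c "
from cell import *
print(job_done())"
```

```text
the job is handed in; nothing more can be done
None
```

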